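# Clamp a fossil slab for preparation

## Robot

A 6-joint arm with a two-finger parallel gripper is mounted at the origin on the work surface. World frame = base frame: x ahead of the robot, y to its left, z up, the work surface at z = 0. Lengths are in m, angles in rad, forces in N, time in s.
With the tool pointing down it reaches from about 0.425 to 0.95 m from the base axis. Payload 3.5 kg.
Tool frame: the origin (TCP) lies at the very end of the fingers, on their centre line; the grasp point (between the pads) lies 19 mm behind it; z points along the fingers, y is the direction in which the jaws open and shut (so a half turn about z gives the same grasp; the last joint's range is limited). The gripper opens to 85 mm and grips with 20 to 120 N. Pads are 22 mm wide; open, the fingers measure 114 mm over their backs; the gripper's body (76 mm by 85 mm) begins 54 mm behind the grasp point. The pads swing forward as they close: fully open they stand 13 mm farther back than shut.
Start: joints at [0.995, 0.286, 1.577, -0, 1.279, -0.15], TCP at [0.279, 0.615, 0.211] pointing down, gripper open.
Joint ranges: [-2.77, 2.77], [-0.9, 2.22], [0.21, 2.48], [-1.53, 4.67], [0.24, 2.81], [-2.84, 2.84]. Speed limits (rad/s): [2.79, 2.79, 3.14, 3.14, 3.14, 3.14].

## Interface

Orientations are given as a unit quaternion [x, y, z, w].
In Python, from plant import ctrl, eyes, ticket gives the robot as it stands.
- The arm moves only by the tool send_rows, never from a script. Its arguments are lists of equal length, an entry for each row: "translation": the shift along the tool's x, y, z in units of 30 mm (1.0 is 30 mm), a list of three; "rotation": the turn, a rotation vector about the tool's x, y, z in units of 5 degrees (1.0 is 5 degrees), a list of three; "grip": the finger opening in mm, from 0 to 85.4. A call has 1 to 5 rows; each row shifts and turns the commanded pose from where the row before left it, along the tool's axes as they then stand; what a row does not reach is not made up. A row lasts 1/8 s, in which the tool goes at most 62.5 mm and 10.7 degrees, less where a joint would pass 70% of its speed; a pose out of reach is approached as far as the arm can. A call is refused whole if a number of a shift passes 1 or a number of a turn 1, either way. A call with a gripper value outside its range is refused whole. The fingers move at their own pace and stop on an object; "squeeze" is the grip in N (left out, the last holds). Time passes only in rows, so rows that do not move let the fingers close. It gives the time, the measured TCP pose, the force and the opening at its end, in the units of the state.
- ctrl.get_state(): the state, without advancing time (a new reading comes with each control period).
- eyes.read_camera(name): name is "side" or "top"; returns a dict with "image" (420x560x3 uint8, blue, green, red), "mtx" (3x3 intrinsics, pixels), "xyz" and "orientation" of the camera in the world. Camera axes: x right, y down, z forward; pixel columns grow to the right and rows downward; lengths in m; the calibration is good to about 2 mm. A picture is of the moment at which its call begins. There is no depth.
- ticket.sign_off(): hands the job in, once; it reports no verdict.
The state is a dict: "time": time; "qpos": joint angles; "dq": joint speeds; "joint_efforts": joint torques, N m; "eef_pos": TCP position; "tcp_rot": TCP orientation; "contact_force": force on the tool from outside, world axes, zero at the start; "wrist_torque": the same for the moment, N m; "opening": opening from 0.0 (shut) to 1.0 (fully open).
Only numpy, scipy, OpenCV 4.12 (cv2) and the standard library are available. Lean on these libraries where they do the work, as an engineer would, in place of code of your own. Each camera call takes 0.05 s, during which the arm holds its last target. There are 200 camera calls.

## Task

Slide the fossil slab home against the three locating pins of the holding fixture, gently, without lifting it off the plate. Then turn the wing knob clockwise until the rubber foot just touches the stone, and give it a further quarter turn and no more, so that the slab is held but not cracked. Let go and leave the slab seated and the things on the bench undisturbed.

Things in the scene. Friction and masses are not known exactly. Their poses are not given: they have to be found in the camera images.
- fixture: Holding fixture bolted to the bench: flat aluminium plate 300 x 130 x 12 mm. Origin: centre of its underside, on the bench; x along it towards the column, y across, z up. A steel column 25 mm thick, top 172 mm above the bench, stands at x = 108, y = 0 mm.
- clamp_arm: Grey arm locked on the column. Origin: on the column's axis, at the arm's underside, about 71 mm above the bench (height differs each time); x, y, z as the fixture's. A bar 24 mm wide, 28 mm high runs from there to a boss, 34 mm across and 34 mm high, round the clamp screw at x = -90 mm. A black locking lever sticks out to x = +67 mm; leave it.
- pins: Three upright steel pins, 10 mm thick, tops 39 mm above the bench. Origin and axes: the fixture's. End pin at x = 55, y = 0 mm; side pins at x = 36 and x = -34, both at y = 36 mm. The slab is home with its leading end on the end pin and its +y side on both side pins, square with the plate; its origin is then at x = -25, y = 0 mm.
- slab: Brown shale slab with a fossil frond in relief, 150 x 62 mm, 20 to 24 mm thick (natural stone, measure unknown), 0.4 to 0.63 kg, loose on the plate. Origin: centre of its underside; x along it, +x end goes under the foot to the end pin. Starts 15 to 38 mm short of the end pin, 3 to 10 mm off the side pins, up to 0.08 rad askew. Its -x end can be gripped across its sawn 62 mm sides.
- spindle: Upright clamp screw with a black wing knob: a bar 56 mm long, 16 mm thick, 26 mm high, rounded ends, on a 13 mm neck (24 mm collar from 28 mm below mid-bar). Origin: middle of the bar, on the screw's axis, about 147 mm above the bench; x along the bar, z up. Clockwise seen from above drives it down, 4 mm a turn, at about 0.05 N m while free; up to 6 mm of travel. It stays where it is left.
- foot_face (a point): Centre of the underside of the rubber foot, 24 mm across, at the screw's lower end; it turns with the screw. Starts 1 to 2.6 mm (1/4 to 2/3 turn) above the slab's top, too fine to tell by measuring. From the first touch the knob's resisting torque climbs steadily: to some 0.4 N m a quarter turn on (half that or less if read at a standstill), when the foot presses with about 40 N.
- blower: Red rubber dust blower, 54 mm across, 98 mm high, standing on the bench. Origin: centre of its underside. Not to be disturbed.
- brush: Flat dusting brush with a wooden handle, 180 mm long, lying on the bench. Origin: under its middle; x along it. Not to be disturbed.
- chip: Loose chip of shale about 65 x 50 x 18 mm on the bench. Origin: centre of its underside. Not to be disturbed.
- jar: Small amber jar with a black cap, 42 mm across, 55 mm high, on the bench. Origin: centre of its underside. Not to be disturbed.
Things that resemble listed ones, but are neither listed nor needed, are in the scene too. Of the things that look like the slab, the largest one is meant.

How it is judged:
On the way, in this order (a step that is already met when the one before it is completed fails the run):
1. the slab lies home against the three pins while the foot is still clear of it (x of slab in the frame of fixture above -0.0275 m and y of slab in the frame of fixture above -0.0025 m and angle between the x axis of slab and the x axis of fixture, either way round below 0.04 rad and contact force between spindle and slab below 0.5 N), for 0.2 s.
2. the foot touches the home slab (x of slab in the frame of fixture above -0.0275 m and y of slab in the frame of fixture above -0.0025 m and angle between the x axis of slab and the x axis of fixture, either way round below 0.04 rad and contact force between spindle and slab above 1.5 N), for 0.1 s.
At the end, for the whole second after the job is handed in: The slab lies still and home: within 2.5 mm of the end pin and of the side pins, square within 0.04 rad; and the foot presses on it with 24 to 58 N, which is what about a quarter turn past the first touch gives (some 55 to 130 degrees) (x of slab in the frame of fixture above -0.0275 m and y of slab in the frame of fixture above -0.0025 m and angle between the x axis of slab and the x axis of fixture, either way round below 0.04 rad and contact force between spindle and slab between 24 and 58 N and linear speed of slab below 0.01 m/s).
It fails at once if the screw is overtightened and the slab may crack (over 66 N under the foot) (contact force between spindle and slab above 66 N).
It fails at once if the slab is rammed against the pins (over 40 N) (contact force between slab and pins above 40 N).
It fails at once if the slab is lifted off the plate (over 10 mm) (z of slab in the frame of fixture above 0.022 m).
It fails at once if a bystander (blower, brush, chip or jar) is disturbed: moved over 15 mm (distance of any of blower, brush, chip, jar from where it was at the start of the episode above 0.015 m).
It also fails if it takes over 72 s, if anything falls off the work surface, if the arm or the gripper's body presses on something with over 40 N, if the wrist force passes 120 N, or if a joint passes its speed limit or range.

## Working session

There is one attempt and no reset: what is moved stays moved. The work goes in short steps, Python scripts to look and compute and a tool call to move; the robot and the scene stay as the last step left them, time stands still between calls to the robot, and variables do not carry over. Pictures are saved under pics/ and viewed, about 8 in all and at most 12, crops included, and the job is handed in when it is done.

Besides the shell and the picture viewer there is one more tool, called in YAML: its name, and indented under it one key for each argument. send_rows: Moves the arm, as the interface text tells. Its arguments: {"type":"object","properties":{"translation":{"type":"array"},"rotation":{"type":"array"},"grip":{"type":"array"},"squeeze":{"type":"number"}},"required":["translation","rotation","grip"]}

```bash
mkdir -p pics; cat > h.py <<'E'
import numpy as np, cv2
from scipy.spatial.transform import Rotation as R
from plant import ctrl, eyes, ticket
def snap(n,f=None):
    c=eyes.read_camera(n)
    if f: cv2.imwrite('pics/'+f,c['image'])
    return c
def ray(c,u,v):
    d=np.linalg.solve(np.array(c['mtx']),[u,v,1.]); Rm=R.from_quat(c['orientation']).as_matrix()
    return np.array(c['xyz']),Rm@d
def onz(c,u,v,z):
    o,d=ray(c,u,v); return o+d*(z-o[2])/d[2]
def proj(c,p):
    q=R.from_quat(c['orientation']).as_matrix().T@(np.array(p)-c['xyz']); q=np.array(c['mtx'])@q; return q[:2]/q[2]
def tri(c1,p1,c2,p2):
    o,d=ray(c1,*p1);q,e=ray(c2,*p2)
    s=np.linalg.lstsq(np.c_[d,-e],q-o,rcond=None)[0]; a=o+d*s[0];b=q+e*s[1]; return (a+b)/2,np.linalg.norm(a-b)
E
python3 - <<'E'
from h import *
a=snap('top','top0.png');b=snap('side','side0.png')
for c in(a,b): print(c['mtx'],c['xyz'],R.from_quat(c['orientation']).as_matrix().round(3))
print(ctrl.get_state())
E
```

```text
[[520.61075376   0.         278.2401062 ]
 [  0.         520.61075376 205.50103788]
 [  0.           0.           1.        ]] [0.46808302 0.03786665 1.09123809] [[-0.006 -0.996  0.089]
 [-1.     0.004 -0.019]
 [ 0.018 -0.089 -0.996]]
[[518.61898839   0.         275.11367812]
 [  0.         518.61898839 203.87203118]
 [  0.           0.           1.        ]] [-0.00366241 -0.58662786  0.57709063] [[ 0.76  -0.302  0.576]
 [-0.65  -0.377  0.66 ]
 [ 0.018 -0.876 -0.483]]
{'time': 0.1, 'qpos': array([ 9.95004739e-01,  2.87127819e-01,  1.57804360e+00,  4.81670664e-06,
        1.27859821e+00, -1.50002813e-01]), 'dq': array([-0.00022784, -0.0013215 , -0.00346451,  0.00149962,  0.00277239,
        0.00063775]), 'joint_efforts': array([ 2.25456592e-04, -4.07294691e+01, -2.93698525e+01, -1.87351798e-04,
        3.39615988e-03, -1.15470189e-05]), 'eef_pos': array([0.27842136, 0.61419843, 0.20964468]), 'tcp_rot': array([ 2.11290379e-01,  9.77422729e-01, -1.01677854e-03, -3.88551319e-04]), 'contact_force': array([ 0.79887581, -0.14629592,  0.46588045]), 'wrist_torque': array([ 0.00248298,  0.00214409, -0.06497631]), 'opening': 0.9958053359004021}
```

View pics/top0.png

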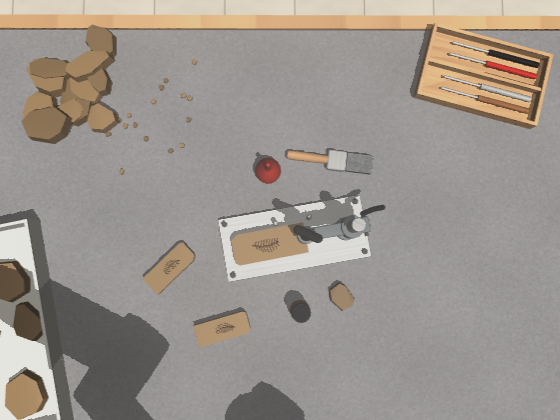

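View pics/side0.png

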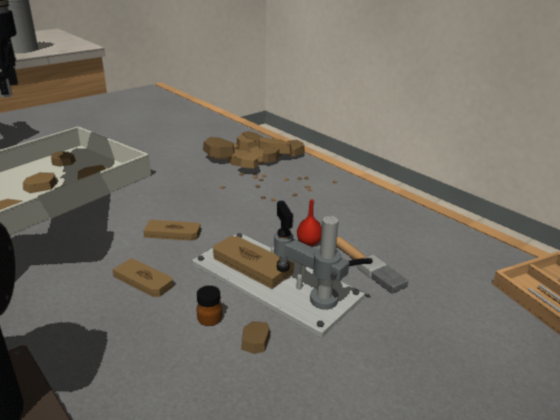

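Top view: three fossil-bearing pieces, at (270,243) on the plate, (169,267) and (222,328) on the bench. The one at (270,243) is the largest and lies on the fixture plate with its end under the clamp, so it is the slab. Knob ≈(308,234), column ≈(354,227).

```bash
python3 - <<'E'
from h import *
c=dict(snap('top')); s=snap('side'); im=c['image']
hsv=cv2.cvtColor(im,cv2.COLOR_BGR2HSV)
roi=np.zeros(im.shape[:2],np.uint8); roi[185:290,210:385]=255
w=((hsv[...,1]<25)&(hsv[...,2]>165)).astype(np.uint8)*255&roi
pts=cv2.findNonZero(w); hull=cv2.convexHull(pts)
r=cv2.minAreaRect(pts); bx=cv2.boxPoints(r); print('plate box',bx.round(1).tolist())
C=np.array([onz(c,*p,0.012) for p in bx]); print(C.round(4).tolist(),[np.linalg.norm(C[i]-C[(i+1)%4]).round(4) for i in range(4)], C.mean(0))
b=((hsv[...,0]>8)&(hsv[...,0]<25)&(hsv[...,1]>70)).astype(np.uint8)*255&roi
b=cv2.morphologyEx(b,cv2.MORPH_OPEN,np.ones((3,3)))
cs,_=cv2.findContours(b,cv2.RETR_EXTERNAL,cv2.CHAIN_APPROX_NONE); k=max(cs,key=cv2.contourArea)
sb=cv2.boxPoints(cv2.minAreaRect(k)); S=np.array([onz(c,*p,0.034) for p in sb]); print('slab',sb.round(1).tolist(),S.round(4).tolist(),[np.linalg.norm(S[i]-S[(i+1)%4]).round(4) for i in range(4)])
crop=im[190:290,210:390].copy(); big=cv2.resize(crop,None,fx=4,fy=4,interpolation=cv2.INTER_CUBIC)
cv2.drawContours(big,[((k-[210,190])*4).astype(int)],-1,(0,255,0),1); cv2.polylines(big,[((bx-[210,190])*4).astype(int)],True,(255,0,0),1)
sc=cv2.resize(s['image'][190:330,190:390],None,fx=4,fy=4,interpolation=cv2.INTER_CUBIC)
cv2.imwrite('pics/c1.png',big); cv2.imwrite('pics/c2.png',sc)
E
```

```text
plate box [[216.6999969482422, 219.60000610351562], [359.8999938964844, 194.39999389648438], [370.79998779296875, 256.0], [227.60000610351562, 281.29998779296875]]
[[0.536, 0.1455, 0.012], [0.5875, -0.1533, 0.012], [0.4589, -0.1733, 0.012], [0.4092, 0.1226, 0.012]] [np.float64(0.3032), np.float64(0.1301), np.float64(0.3001), np.float64(0.1289)] [ 0.49788342 -0.01462987  0.012     ]
slab [[230.1999969482422, 235.8000030517578], [302.1000061035156, 222.10000610351562], [307.70001220703125, 251.6999969482422], [235.8000030517578, 265.3999938964844]] [[0.5017, 0.1159, 0.034], [0.5288, -0.0301, 0.034], [0.4686, -0.0409, 0.034], [0.442, 0.1044, 0.034]] [np.float64(0.1485), np.float64(0.0611), np.float64(0.1477), np.float64(0.0608)]
```

View pics/c1.png

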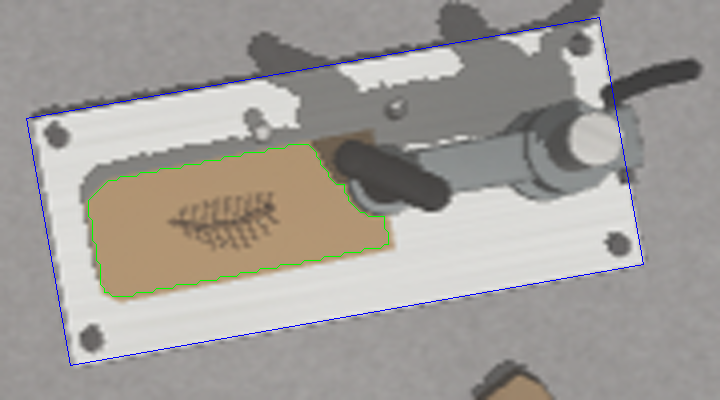

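View pics/c2.png

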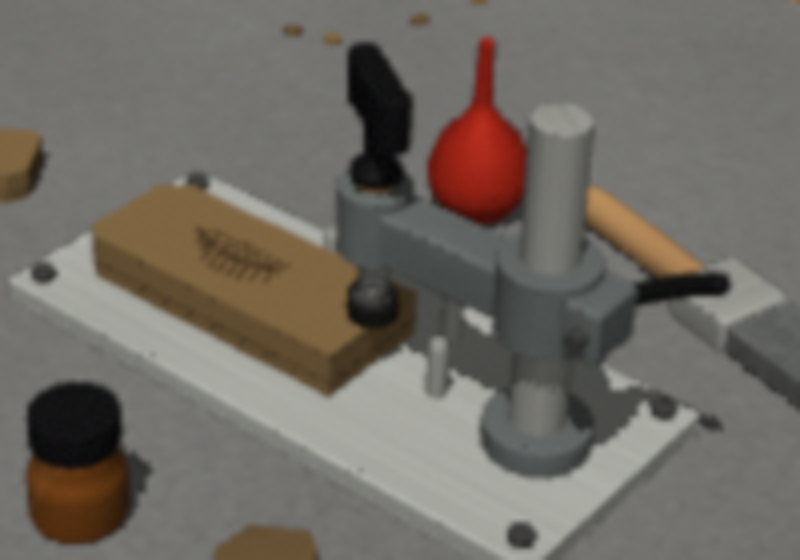

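The crops confirm the slab: on the plate at crop 1 (240,220), 28 mm short in x and 4 mm off in y, skew about 0.8°. The side pins show at (262,133) and (397,108), and the knob bar runs (350,155) to (440,195). I'm approaching the slab's -x end now.

send_rows:
  translation:
    - [-0.94, -0.94, 0]
    - [-0.94, -0.94, 0]
    - [-0.94, -0.94, 0]
    - [-0.94, -0.94, 0]
    - [-0.94, -0.94, 0]
  rotation:
    - [0, 0, 0]
    - [0, 0, 0]
    - [0, 0, 0]
    - [0, 0, 0]
    - [0, 0, 0]
  grip: [85, 85, 85, 85, 85]
  squeeze: 20

```text
time: 0.82
eef_pos: [0.3492, 0.4268, 0.2108]
tcp_rot: [0.211, 0.977, -0.0, -0.0]
contact_force: [0.7, 0.3, -0.4]
opening: 0.995
```

send_rows:
  translation:
    - [-0.94, -0.94, 0]
    - [-0.94, -0.94, 0]
    - [-0.94, -0.94, 0]
    - [-0.94, -0.94, 0]
    - [-0.94, -0.94, 0]
  rotation:
    - [0, 0, 0]
    - [0, 0, 0]
    - [0, 0, 0]
    - [0, 0, 0]
    - [0, 0, 0]
  grip: [85, 85, 85, 85, 85]

```text
time: 1.45
eef_pos: [0.4193, 0.2402, 0.2109]
tcp_rot: [0.211, 0.977, 0.0, 0.0]
contact_force: [0.2, 0.1, 0.6]
opening: 0.995
```

send_rows:
  translation:
    - [-0.94, -0.94, 0]
    - [-0.94, -0.94, 0]
    - [-0.94, -0.94, 0]
    - [-0.94, -0.94, 0]
    - [0, 0, 0]
  rotation:
    - [0, 0, 0]
    - [0, 0, 0]
    - [0, 0, 0]
    - [0, 0, 0]
    - [0, 0, 1]
  grip: [85, 85, 85, 85, 85]

```text
time: 2.08
eef_pos: [0.4759, 0.0899, 0.2109]
tcp_rot: [0.257, 0.966, -0.0, 0.0]
contact_force: [-1.1, 0.7, 0.6]
opening: 0.997
```

send_rows:
  translation:
    - [0, 0, 0.5]
    - [0, 0, 0.5]
    - [0, 0, 0.5]
    - [0, 0, 0.5]
    - [0, 0, 0.5]
  rotation:
    - [0, 0, 1]
    - [0, 0, 1]
    - [0, 0, 1]
    - [0, 0, 1]
    - [0, 0, 1]
  grip: [85, 85, 85, 85, 85]

```text
time: 2.7
eef_pos: [0.4751, 0.0921, 0.1354]
tcp_rot: [0.458, 0.889, -0.0, -0.0]
contact_force: [-0.0, 0.5, 0.2]
opening: 0.996
```

send_rows:
  translation:
    - [0, 0, 0.5]
    - [0, 0, 0.5]
    - [0, 0, 0.5]
    - [0, 0, 0.5]
    - [0, 0, 0]
  rotation:
    - [0, 0, 1]
    - [0, 0, 1]
    - [0, 0, 1]
    - [0, 0, 1]
    - [0, 0, 1]
  grip: [85, 85, 85, 85, 85]

```text
time: 3.32
eef_pos: [0.4739, 0.0921, 0.0743]
tcp_rot: [0.64, 0.768, -0.001, -0.001]
contact_force: [-1.2, 0.5, 0.4]
opening: 0.995
```

send_rows:
  translation:
    - [0, 0, 0.6]
    - [0, 0, 0.6]
    - [0, 0, 0.5]
    - [0, 0, 0.3]
    - [0, 0, 0]
  rotation:
    - [0, 0, 0]
    - [0, 0, 0]
    - [0, 0, 0]
    - [0, 0, 0]
    - [0, 0, 0]
  grip: [85, 85, 85, 85, 85]

```text
time: 3.95
eef_pos: [0.4747, 0.0921, 0.0153]
tcp_rot: [0.639, 0.769, -0.0, -0.001]
contact_force: [0.2, 0.6, 0.3]
opening: 0.994
```

send_rows:
  translation:
    - [0, 0, 0]
    - [0, 0, 0]
    - [0, 0, 0]
    - [0, 0, 0]
    - [0, 0, 0]
  rotation:
    - [0, 0, 0]
    - [0, 0, 0]
    - [0, 0, 0]
    - [0, 0, 0]
    - [0, 0, 0]
  grip: [80, 75, 70, 65, 58]
  squeeze: 25

```text
time: 4.58
eef_pos: [0.4753, 0.0921, 0.016]
tcp_rot: [0.639, 0.769, 0.0, 0.0]
contact_force: [-0.8, 0.9, 0.2]
opening: 0.68
```

send_rows:
  translation:
    - [0, 0, 0]
    - [0, 0, 0]
    - [0, 0, 0]
    - [0, 0, 0]
  rotation:
    - [0, 0, 0]
    - [0, 0, 0]
    - [0, 0, 0]
    - [0, 0, 0]
  grip: [56, 56, 56, 56]

```text
time: 5.08
eef_pos: [0.4753, 0.0921, 0.0159]
tcp_rot: [0.639, 0.769, 0.0, 0.0]
contact_force: [0.4, -0.7, -0.6]
opening: 0.654
```

```bash
python3 - <<'E'
from h import *
s=snap('side');t=snap('top'); print(ctrl.get_state()['contact_force'])
a=cv2.resize(s['image'][170:320,180:380],(800,600)); cv2.imwrite('pics/g1.png',a)
E
```

```text
[ 0.1735235  -0.37070317 -0.08455541]
```

View pics/g1.png

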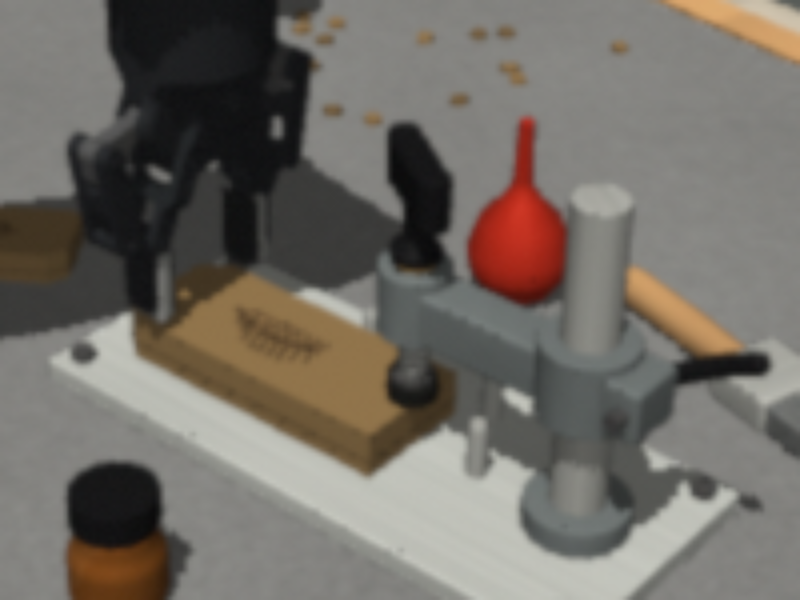

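The picture shows the near finger at (160,310), right at the slab's edge. The opening reads about 56 mm, where I expected 62. I'll test whether the slab is really gripped by commanding a smaller opening.

send_rows:
  translation:
    - [0, 0, 0]
    - [0, 0, 0]
    - [0, 0, 0]
  rotation:
    - [0, 0, 0]
    - [0, 0, 0]
    - [0, 0, 0]
  grip: [50, 50, 50]

```text
time: 5.55
eef_pos: [0.4753, 0.0921, 0.0159]
tcp_rot: [0.639, 0.769, 0.0, 0.0]
contact_force: [-0.7, -0.7, 0.5]
opening: 0.586
```

```bash
python3 - <<'E'
from h import *
s=snap('side'); st=ctrl.get_state(); p=st['eef_pos']; y=R.from_quat(st['tcp_rot']).as_matrix()[:,1]
im=cv2.resize(s['image'][200:290,180:300],(800,600),interpolation=cv2.INTER_CUBIC)
for sg in(-1,1):
  for z,col in((.012,(255,0,0)),(.025,(0,255,0)),(.036,(0,0,255)),(.05,(0,255,255))):
    q=p+sg*y*.025; q[2]=z; u=(proj(s,q)-[180,200])*(800/120.); cv2.circle(im,tuple(int(a) for a in u),4,col,-1)
cv2.imwrite('pics/g2.png',im)
E
```

```text
(no output)
```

View pics/g2.png

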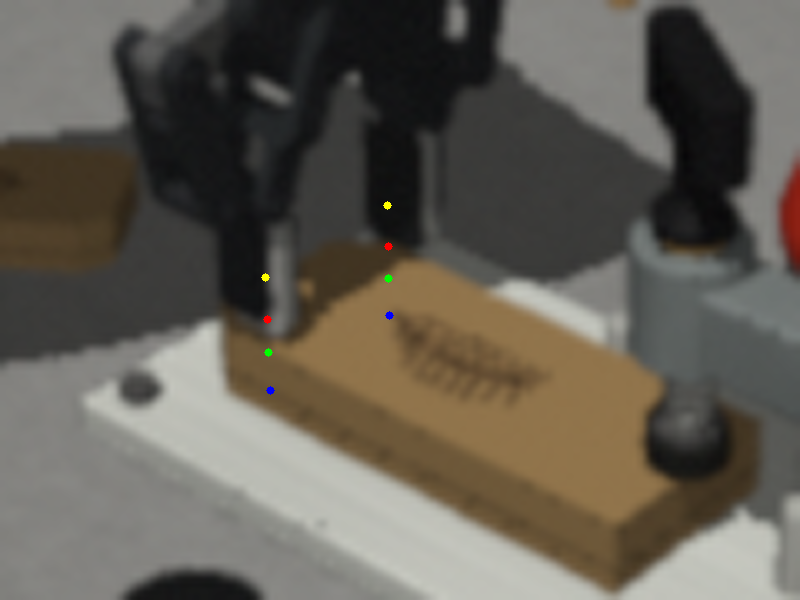

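The tips stand at z≈35 mm, just above the slab top (rows 335 and 245), so they sit farther back than the TCP reading suggests. I'll reopen, go 18 mm lower and close again.

send_rows:
  translation:
    - [0, 0, 0]
    - [0, 0, 0]
    - [0, 0, 0]
    - [0, 0, 0]
    - [0, 0, 0]
  rotation:
    - [0, 0, 0]
    - [0, 0, 0]
    - [0, 0, 0]
    - [0, 0, 0]
    - [0, 0, 0]
  grip: [85, 85, 85, 85, 85]

```text
time: 6.22
eef_pos: [0.4753, 0.0921, 0.0159]
tcp_rot: [0.639, 0.769, 0.0, 0.0]
contact_force: [0.0, 0.1, 0.7]
opening: 0.996
```

send_rows:
  translation:
    - [0, 0, 0.15]
    - [0, 0, 0.15]
    - [0, 0, 0.15]
    - [0, 0, 0.15]
    - [0, 0, 0]
  rotation:
    - [0, 0, 0]
    - [0, 0, 0]
    - [0, 0, 0]
    - [0, 0, 0]
    - [0, 0, 0]
  grip: [85, 85, 85, 85, 85]

```text
time: 6.85
eef_pos: [0.4748, 0.0921, -0.0026]
tcp_rot: [0.639, 0.769, -0.0, -0.0]
contact_force: [-0.3, -0.5, 0.8]
opening: 0.994
```

send_rows:
  translation:
    - [0, 0, 0]
    - [0, 0, 0]
    - [0, 0, 0]
    - [0, 0, 0]
    - [0, 0, 0]
  rotation:
    - [0, 0, 0]
    - [0, 0, 0]
    - [0, 0, 0]
    - [0, 0, 0]
    - [0, 0, 0]
  grip: [78, 72, 66, 62, 58]
  squeeze: 25

```text
time: 7.48
eef_pos: [0.4746, 0.0921, -0.0018]
tcp_rot: [0.639, 0.769, -0.001, -0.001]
contact_force: [-3.8, -0.8, 4.7]
opening: 0.72
```

send_rows:
  translation:
    - [0, 0, 0]
    - [0, 0, 0]
    - [0, 0, 0]
  rotation:
    - [0, 0, 0]
    - [0, 0, 0]
    - [0, 0, 0]
  grip: [55, 55, 55]

```text
time: 7.85
eef_pos: [0.4747, 0.0921, -0.0018]
tcp_rot: [0.639, 0.769, -0.001, -0.001]
contact_force: [-3.2, -0.5, 4.8]
opening: 0.718
```

Gripped at 61.4 mm. Squaring it and sliding about 22 mm towards the end pin.

send_rows:
  translation:
    - [-0.05, 0, 0]
    - [-0.15, 0, 0]
    - [-0.18, 0, 0]
    - [-0.18, 0, 0]
    - [-0.12, 0, 0]
  rotation:
    - [0, 0, 0.17]
    - [0, 0, 0]
    - [0, 0, 0]
    - [0, 0, 0]
    - [0, 0, 0]
  grip: [55, 55, 55, 55, 55]

```text
time: 8.48
eef_pos: [0.4791, 0.0729, -0.0018]
tcp_rot: [0.645, 0.764, 0.001, -0.0]
contact_force: [-1.4, 5.5, 3.8]
opening: 0.717
```

```bash
python3 - <<'E'
from h import *
st=ctrl.get_state(); print(st['contact_force'],st['wrist_torque'])
c=snap('top'); im=c['image']; hsv=cv2.cvtColor(im,cv2.COLOR_BGR2HSV)
cv2.imwrite('pics/h1.png',cv2.resize(im[190:290,220:380],(800,500),interpolation=cv2.INTER_CUBIC))
E
```

```text
[-1.40963365  5.53874107  3.79058153] [ 0.89307347  0.41469774 -0.166938  ]
```

View pics/h1.png

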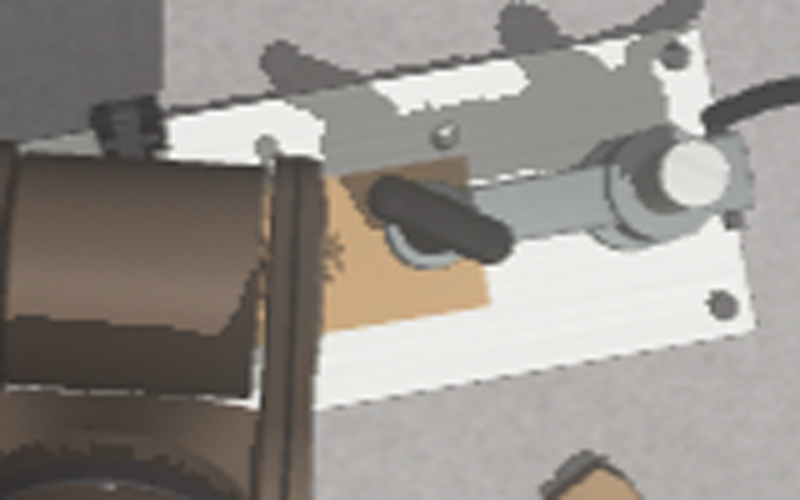

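The slab's end corner is now at crop (490,303), i.e. px (318,251), still about 8 mm short. Pins are visible at (443,132) and (266,145). I'm going on in small steps and watching the force.

send_rows:
  translation:
    - [-0.05, 0, 0]
    - [-0.05, 0, 0]
    - [-0.04, 0, 0]
    - [-0.03, 0, 0]
    - [-0.03, 0, 0]
  rotation:
    - [0, 0, 0]
    - [0, 0, 0]
    - [0, 0, 0]
    - [0, 0, 0]
    - [0, 0, 0]
  grip: [55, 55, 55, 55, 55]

```text
time: 9.15
eef_pos: [0.48, 0.0671, -0.0018]
tcp_rot: [0.645, 0.764, 0.001, -0.0]
contact_force: [-0.8, 6.0, 4.2]
opening: 0.721
```

send_rows:
  translation:
    - [-0.02, 0, 0]
    - [-0.02, 0, 0]
    - [0, 0, 0]
  rotation:
    - [0, 0, 0]
    - [0, 0, 0]
    - [0, 0, 0]
  grip: [55, 55, 55]

```text
time: 9.52
eef_pos: [0.4803, 0.0659, -0.0018]
tcp_rot: [0.645, 0.764, 0.001, -0.0]
contact_force: [-0.5, 6.5, 2.6]
opening: 0.721
```

send_rows:
  translation:
    - [-0.02, 0, 0]
    - [-0.02, 0, 0]
    - [0, 0, 0]
  rotation:
    - [0, 0, 0]
    - [0, 0, 0]
    - [0, 0, 0]
  grip: [55, 55, 55]

```text
time: 9.9
eef_pos: [0.4804, 0.0647, -0.0018]
tcp_rot: [0.645, 0.764, 0.001, -0.0]
contact_force: [-1.4, 5.8, 3.7]
opening: 0.716
```

send_rows:
  translation:
    - [0, 0.03, 0]
    - [0, 0.03, 0]
    - [0, 0.02, 0]
    - [0, 0.02, 0]
    - [0, 0, 0]
  rotation:
    - [0, 0, 0]
    - [0, 0, 0]
    - [0, 0, 0]
    - [0, 0, 0]
    - [0, 0, 0]
  grip: [55, 55, 55, 55, 55]

```text
time: 10.52
eef_pos: [0.4804, 0.0648, -0.0018]
tcp_rot: [0.645, 0.764, -0.002, -0.003]
contact_force: [-11.2, 0.8, 13.8]
opening: 0.717
```

Forces rose although the TCP didn't move sideways, so I'm looking at the pins before pushing further.

```bash
python3 - <<'E'
from h import *
c=snap('top');s=snap('side')
O=np.array([.4979,-.0146,0]);X=np.array([.1678,-.9858,0]);Y=np.array([.9858,.1678,0]);Z=np.array([0,0,1.])
P=lambda x,y,z:O+X*x/1e3+Y*y/1e3+Z*z/1e3
a=cv2.resize(c['image'][205:260,265:335],(560,440),interpolation=cv2.INTER_CUBIC)
b=cv2.resize(s['image'][205:305,215:335],(240*2,400),interpolation=cv2.INTER_CUBIC)
def dot(im,cam,p,o,k,col):
    u=(proj(cam,p)-o+.5)*k; cv2.circle(im,tuple(int(v) for v in u),3,col,-1)
for im,cam,o,k in((a,c,[265,205],8),(b,s,[215,205],4)):
    for p in((55,0),(36,36),(-34,36)): dot(im,cam,P(*p,39),o,k,(0,0,255)); dot(im,cam,P(*p,12),o,k,(255,0,0))
    for p in((50,31),(50,-31),(-100,-31)): dot(im,cam,P(*p,34),o,k,(0,255,0))
    dot(im,cam,P(108,0,172),o,k,(255,0,255))
w=np.zeros((600,800,3),np.uint8); w[:440,:560]=a[:, :560]
cv2.imwrite('pics/i1.png',a); cv2.imwrite('pics/i2.png',b)
print(ctrl.get_state()['contact_force'])
E
```

```text
[-11.14138523   2.21680847  13.4237852 ]
```

View pics/i1.png

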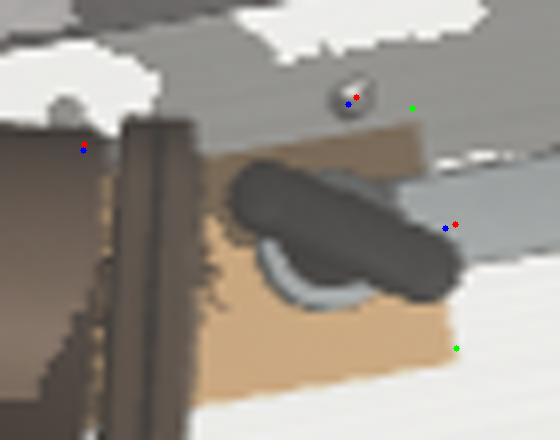

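View pics/i2.png

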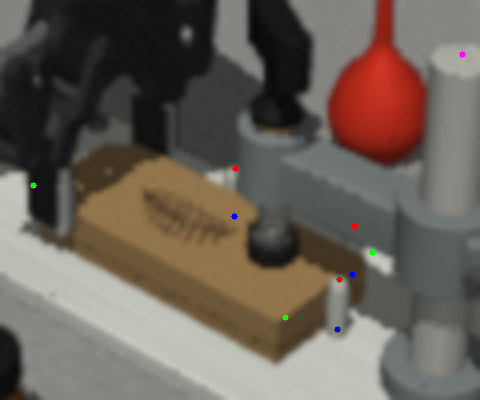

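In the top view the slab's free corner is at (452,360) against (456,348) when home. It is about 3 mm short in y and x is nearly home, so it isn't on the side pins yet. Fz of 13 N and the side view (tip at (45,235), down at plate level) say the fingertips are pressing on the plate. I'll ease the tool up a little.

send_rows:
  translation:
    - [0, 0, -0.03]
    - [0, 0, -0.02]
    - [0, 0, 0]
  rotation:
    - [0, 0, 0]
    - [0, 0, 0]
    - [0, 0, 0]
  grip: [55, 55, 55]

```text
time: 11.0
eef_pos: [0.481, 0.0646, -0.0018]
tcp_rot: [0.645, 0.764, -0.001, -0.002]
contact_force: [-4.9, 2.2, -0.9]
opening: 0.718
```

send_rows:
  translation:
    - [0, 0.02, 0]
    - [0, 0.02, 0]
    - [0, 0.02, 0]
    - [0, 0, 0]
  rotation:
    - [0, 0, 0]
    - [0, 0, 0]
    - [0, 0, 0]
    - [0, 0, 0]
  grip: [55, 55, 55, 55]

```text
time: 11.5
eef_pos: [0.4823, 0.0648, -0.0017]
tcp_rot: [0.645, 0.764, -0.002, -0.003]
contact_force: [-6.9, 1.5, 1.9]
opening: 0.714
```

send_rows:
  translation:
    - [0, 0.02, 0]
    - [0, 0.02, 0]
    - [0, 0, 0]
  rotation:
    - [0, 0, 0]
    - [0, 0, 0]
    - [0, 0, 0]
  grip: [55, 55, 55]

```text
time: 11.88
eef_pos: [0.4835, 0.065, -0.0017]
tcp_rot: [0.645, 0.764, -0.002, -0.003]
contact_force: [-6.7, 1.9, 2.0]
opening: 0.721
```

send_rows:
  translation:
    - [0, 0.02, 0]
    - [0, 0.02, 0]
    - [0, 0, 0]
  rotation:
    - [0, 0, 0]
    - [0, 0, 0]
    - [0, 0, 0]
  grip: [55, 55, 55]

```text
time: 12.25
eef_pos: [0.4838, 0.0651, -0.0017]
tcp_rot: [0.645, 0.764, -0.003, -0.004]
contact_force: [-9.7, 0.9, 5.0]
opening: 0.718
```

send_rows:
  translation:
    - [0, 0.02, 0]
    - [0, 0.02, 0]
    - [0, 0, 0]
  rotation:
    - [0, 0, 0]
    - [0, 0, 0]
    - [0, 0, 0]
  grip: [55, 55, 55]

```text
time: 12.62
eef_pos: [0.4838, 0.0651, -0.0016]
tcp_rot: [0.645, 0.764, -0.004, -0.005]
contact_force: [-14.1, 0.4, 10.3]
opening: 0.721
```

send_rows:
  translation:
    - [-0.02, 0, 0]
    - [-0.02, 0, 0]
    - [0, 0, 0]
  rotation:
    - [0, 0, 0]
    - [0, 0, 0]
    - [0, 0, 0]
  grip: [55, 55, 55]

```text
time: 13.0
eef_pos: [0.4837, 0.0652, -0.0016]
tcp_rot: [0.645, 0.764, -0.003, -0.006]
contact_force: [-13.4, 4.3, 9.5]
opening: 0.715
```

send_rows:
  translation:
    - [0, -0.03, -0.02]
    - [-0.03, 0, 0]
    - [-0.02, 0, 0]
    - [0, 0, 0]
  rotation:
    - [0, 0, 0]
    - [0, 0, 0]
    - [0, 0, 0]
    - [0, 0, 0]
  grip: [55, 55, 55, 55]

```text
time: 13.5
eef_pos: [0.4838, 0.0651, -0.0017]
tcp_rot: [0.645, 0.764, -0.001, -0.005]
contact_force: [-9.0, 11.2, 3.2]
opening: 0.716
```

send_rows:
  translation:
    - [-0.02, 0, 0]
    - [-0.02, 0, 0]
    - [0, 0, 0]
  rotation:
    - [0, 0, 0]
    - [0, 0, 0]
    - [0, 0, 0]
  grip: [55, 55, 55]

```text
time: 13.88
eef_pos: [0.4838, 0.0651, -0.0017]
tcp_rot: [0.646, 0.764, -0.0, -0.006]
contact_force: [-8.8, 15.3, 4.6]
opening: 0.715
```

The end pin now holds it too (15 N against 6 N sliding friction, no motion). I'm easing the push off and opening gently.

send_rows:
  translation:
    - [0.03, -0.01, 0]
    - [0.03, -0.01, 0]
    - [0, 0, 0]
    - [0, 0, 0]
    - [0, 0, 0]
  rotation:
    - [0, 0, 0]
    - [0, 0, 0]
    - [0, 0, 0]
    - [0, 0, 0]
    - [0, 0, 0]
  grip: [55, 55, 64, 70, 76]

```text
time: 14.5
eef_pos: [0.489, 0.0622, 0.0007]
tcp_rot: [0.644, 0.765, 0.001, 0.002]
contact_force: [0.1, -0.1, -0.7]
opening: 0.89
```

send_rows:
  translation:
    - [0, 0, 0]
    - [0, 0, -0.3]
    - [0, 0, -0.8]
    - [0, 0, -1]
    - [0, 0, -1]
  rotation:
    - [0, 0, 0]
    - [0, 0, 0]
    - [0, 0, 0]
    - [0, 0, 0]
    - [0, 0, 0]
  grip: [82, 85, 85, 85, 85]

```text
time: 15.12
eef_pos: [0.4875, 0.0627, 0.0946]
tcp_rot: [0.644, 0.765, 0.0, 0.0]
contact_force: [1.1, 0.5, -0.1]
opening: 0.993
```

send_rows:
  translation:
    - [0, 0, -1]
    - [0, 0, -1]
    - [0.8, 0, -1]
    - [1, 0, -1]
    - [1, 0, 0]
  rotation:
    - [0, 0, 0]
    - [0, 0, 0]
    - [0, 0, 0]
    - [0, 0, 0]
    - [0, 0, 0]
  grip: [85, 85, 85, 85, 85]

```text
time: 15.75
eef_pos: [0.475, 0.1465, 0.2174]
tcp_rot: [0.645, 0.765, 0.003, 0.003]
contact_force: [-0.0, -0.1, -0.8]
opening: 0.991
```

```bash
python3 - <<'E'
from h import *
c=snap('top');s=snap('side'); im=c['image']; hsv=cv2.cvtColor(im,cv2.COLOR_BGR2HSV)
O=np.array([.4979,-.0146,0]);X=np.array([.1678,-.9858,0]);Y=np.array([.9858,.1678,0])
F=lambda p:[((p-O)@X*1e3).round(1),((p-O)@Y*1e3).round(1)]
st=ctrl.get_state(); print(st['qpos'].round(3),st['eef_pos'],st['wrist_torque'])
roi=np.zeros(im.shape[:2],np.uint8); roi[215:255,280:330]=1
k=((hsv[...,2]<75)).astype(np.uint8)*roi
k=cv2.morphologyEx(k,cv2.MORPH_OPEN,np.ones((4,4)))
n,l,stt,_=cv2.connectedComponentsWithStats(k); j=1+np.argmax(stt[1:,4]); r=cv2.minAreaRect(cv2.findNonZero((l==j).astype(np.uint8))); bx=cv2.boxPoints(r)
W=np.array([onz(c,*p,.160) for p in bx]); e=[W[1]-W[0],W[2]-W[1]]; L=max(e,key=np.linalg.norm)
print('knob',bx.round(1).tolist(),[np.linalg.norm(v).round(4) for v in e],'ang',np.degrees(np.arctan2(L[1],L[0])),'ctr',W.mean(0),F(W.mean(0)))
b=((hsv[...,0]>8)&(hsv[...,0]<25)&(hsv[...,1]>70)).astype(np.uint8); roi[:]=0; roi[185:290,210:385]=1; b=cv2.morphologyEx(b*roi,cv2.MORPH_OPEN,np.ones((3,3)))
cs,_=cv2.findContours(b,cv2.RETR_EXTERNAL,cv2.CHAIN_APPROX_NONE); q=cv2.boxPoints(cv2.minAreaRect(max(cs,key=cv2.contourArea)))
S=np.array([onz(c,*p,.034) for p in q]); d=[S[1]-S[0],S[2]-S[1]]; L=max(d,key=np.linalg.norm)
print('slab',[F(p) for p in S],F(S.mean(0)),'ang',np.degrees(np.arctan2(L[1],L[0])))
a=cv2.resize(im[185:290,200:380],(800,467),interpolation=cv2.INTER_CUBIC)
for bb in(bx,q): cv2.polylines(a,[((bb-[200,185]+.5)*800/180).astype(int)],True,(0,255,0),1)
for p in((36,36),(-34,36),(55,0)): cv2.circle(a,tuple(((proj(c,O+X*p[0]/1e3+Y*p[1]/1e3+[0,0,.039])-[200,185]+.5)*800/180).astype(int)),3,(0,0,255),-1)
cv2.imwrite('pics/j1.png',a)
E
```

```text
[ 9.700e-02 -1.220e-01  2.006e+00  1.000e-03  1.255e+00 -7.700e-02] [0.47303124 0.14746798 0.21465697] [ 0.03357847 -0.03351374  0.03161019]Traceback (most recent call last):
  File "<stdin>", line 9, in <module>
    return _wrapfunc(a, 'argmax', axis=axis, out=out, **kwds)
    return bound(*args, **kwds)
ValueError: attempt to get argmax of an empty sequence
```

```bash
cat > m.py <<'E'
from h import *
O=np.array([.4979,-.0146,0]);X=np.array([.1678,-.9858,0]);Y=np.array([.9858,.1678,0])
F=lambda p:[((p-O)@X*1e3).round(1),((p-O)@Y*1e3).round(1)]
def meas(out):
    c=snap('top'); im=c['image']; hsv=cv2.cvtColor(im,cv2.COLOR_BGR2HSV)
    roi=np.zeros(im.shape[:2],np.uint8); roi[222:250,285:326]=1
    print('V pct',np.percentile(hsv[222:250,285:326,2],[1,5,15,25]))
    k=((hsv[...,2]<88)&(hsv[...,1]<90)).astype(np.uint8)*roi
    k=cv2.morphologyEx(k,cv2.MORPH_OPEN,np.ones((3,3)))
    n,l,stt,_=cv2.connectedComponentsWithStats(k); j=1+np.argmax(stt[1:,4]); bx=cv2.boxPoints(cv2.minAreaRect(cv2.findNonZero((l==j).astype(np.uint8))))
    W=np.array([onz(c,*p,.160) for p in bx]); e=[W[1]-W[0],W[2]-W[1]]; L=max(e,key=np.linalg.norm)
    print('knob',bx.round(1).tolist(),[np.linalg.norm(v).round(4) for v in e],'ang',np.degrees(np.arctan2(L[1],L[0])),'ctr',W.mean(0),F(W.mean(0)))
    b=((hsv[...,0]>8)&(hsv[...,0]<25)&(hsv[...,1]>70)).astype(np.uint8); roi[:]=0; roi[185:290,210:385]=1; b=cv2.morphologyEx(b*roi,cv2.MORPH_OPEN,np.ones((3,3)))
    cs,_=cv2.findContours(b,cv2.RETR_EXTERNAL,cv2.CHAIN_APPROX_NONE); q=cv2.boxPoints(cv2.minAreaRect(max(cs,key=cv2.contourArea)))
    S=np.array([onz(c,*p,.034) for p in q]); d=[S[1]-S[0],S[2]-S[1]]; L=max(d,key=np.linalg.norm)
    print('slab',[F(p) for p in S],F(S.mean(0)),'ang',np.degrees(np.arctan2(L[1],L[0])))
    a=cv2.resize(im[185:290,200:380],(800,467),interpolation=cv2.INTER_CUBIC)
    for bb in(bx,q): cv2.polylines(a,[((bb-[200,185]+.5)*800/180).astype(int)],True,(0,255,0),1)
    for p in((36,36),(-34,36),(55,0)): cv2.circle(a,tuple(((proj(c,O+X*p[0]/1e3+Y*p[1]/1e3+[0,0,.039])-[200,185]+.5)*800/180).astype(int)),3,(0,0,255),-1)
    cv2.imwrite('pics/'+out,a)
E
python3 -c "
from m import *
meas('j2.png')"
```

```text
V pct [79. 81. 85. 95.]
knob [[291.3999938964844, 233.1999969482422], [296.6000061035156, 222.8000030517578], [321.3999938964844, 235.1999969482422], [316.20001220703125, 245.60000610351562]] [np.float64(0.0209), np.float64(0.0496)] ang -116.90579398365634 ctr [ 0.49979935 -0.02954923  0.16      ] [np.float64(15.1), np.float64(-0.6)]
slab [[np.float64(-98.7), np.float64(31.7)], [np.float64(49.7), np.float64(30.0)], [np.float64(48.6), np.float64(-31.0)], [np.float64(-99.1), np.float64(-29.0)]] [np.float64(-24.9), np.float64(0.4)] ang -80.99454371686876
```

View pics/j2.png

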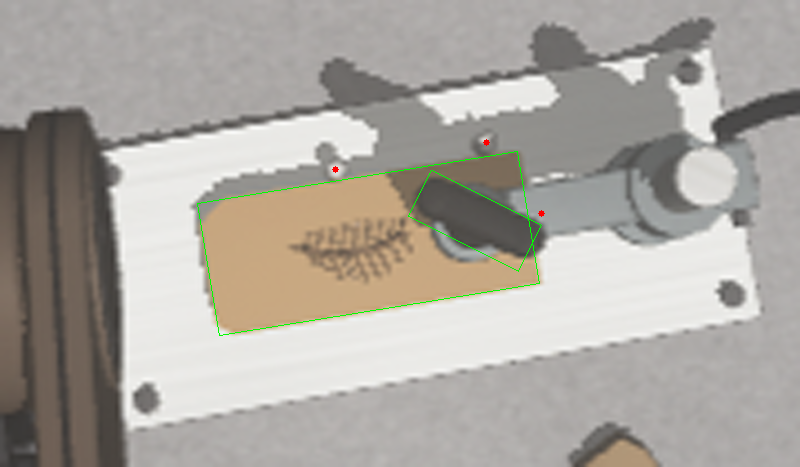

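The slab is home: measured (-24.9, 0.4) mm, 0.6° off square. Its box touches both pin marks at (335,170) and (487,142). The knob bar runs (430,193) to (530,240), about 64° in world. Next I go over the knob and wind the wrist back for a long clockwise turn.

send_rows:
  translation:
    - [-0.86, -0.02, 0]
    - [-0.86, -0.02, 0]
    - [-0.86, -0.02, 0]
    - [-0.86, -0.01, 0]
    - [-0.86, -0.01, 0]
  rotation:
    - [0, 0, 0]
    - [0, 0, 0]
    - [0, 0, 0]
    - [0, 0, 0]
    - [0, 0, 0]
  grip: [50, 50, 50, 50, 50]

```text
time: 16.52
eef_pos: [0.4923, 0.0162, 0.2128]
tcp_rot: [0.645, 0.764, -0.0, -0.0]
contact_force: [-1.1, -0.1, -0.1]
opening: 0.589
```

send_rows:
  translation:
    - [-0.86, -0.01, 0]
    - [-0.86, 0, 0]
    - [0, 0, 0]
    - [0, 0, 0]
    - [0, 0, 0]
  rotation:
    - [0, 0, 0]
    - [0, 0, 0]
    - [0, 0, -1]
    - [0, 0, -1]
    - [0, 0, -1]
  grip: [50, 50, 50, 50, 50]

```text
time: 17.15
eef_pos: [0.5006, -0.0341, 0.2127]
tcp_rot: [0.538, 0.843, -0.0, -0.0]
contact_force: [-0.5, 0.1, 0.8]
opening: 0.587
```

send_rows:
  translation:
    - [0, 0, 0]
    - [0, 0, 0]
    - [0, 0, 0]
    - [0, 0, 0]
    - [0, 0, 0]
  rotation:
    - [0, 0, -1]
    - [0, 0, -1]
    - [0, 0, -1]
    - [0, 0, -1]
    - [0, 0, -1]
  grip: [50, 50, 50, 50, 50]

```text
time: 17.77
eef_pos: [0.5006, -0.0339, 0.2127]
tcp_rot: [0.343, 0.939, -0.0, -0.0]
contact_force: [-0.1, -0.5, 0.8]
opening: 0.584
```

send_rows:
  translation:
    - [0, 0, 0]
    - [0, 0, 0]
    - [0, 0, 0]
    - [0, 0, 0]
    - [0, 0, 0]
  rotation:
    - [0, 0, -1]
    - [0, 0, -1]
    - [0, 0, -1]
    - [0, 0, -1]
    - [0, 0, -1]
  grip: [50, 50, 50, 50, 50]

```text
time: 18.4
eef_pos: [0.5006, -0.0339, 0.2127]
tcp_rot: [0.132, 0.991, -0.0, -0.0]
contact_force: [-0.1, 1.1, 1.0]
opening: 0.583
```

send_rows:
  translation:
    - [0, 0, 0]
    - [0, 0, 0]
    - [0, 0, 0]
    - [0, 0, 0]
    - [0, 0, 0]
  rotation:
    - [0, 0, -1]
    - [0, 0, -1]
    - [0, 0, -1]
    - [0, 0, -1]
    - [0, 0, -1]
  grip: [50, 50, 50, 50, 50]

```text
time: 19.02
eef_pos: [0.5006, -0.0339, 0.2127]
tcp_rot: [-0.086, 0.996, -0.0, -0.0]
contact_force: [-0.3, 0.1, 1.0]
opening: 0.586
```

send_rows:
  translation:
    - [0, 0, 0]
    - [0, 0, 0]
    - [0, 0, 0]
    - [0, 0, 0]
    - [0, 0, 0]
  rotation:
    - [0, 0, -1]
    - [0, 0, -1]
    - [0, 0, -1]
    - [0, 0, -1]
    - [0, 0, -1]
  grip: [50, 50, 50, 50, 50]

```text
time: 19.65
eef_pos: [0.5006, -0.0339, 0.2127]
tcp_rot: [-0.3, 0.954, -0.0, -0.0]
contact_force: [-0.9, -0.6, -0.3]
opening: 0.589
```

send_rows:
  translation:
    - [0, 0, 0]
    - [0, 0, 0]
    - [0, 0, 0]
    - [0, 0, 0]
    - [0, 0, 0]
  rotation:
    - [0, 0, -1]
    - [0, 0, -1]
    - [0, 0, -1]
    - [0, 0, -1]
    - [0, 0, -1]
  grip: [50, 50, 50, 50, 50]

```text
time: 20.27
eef_pos: [0.5029, -0.025, 0.2126]
tcp_rot: [-0.492, 0.871, -0.004, -0.004]
contact_force: [0.2, 0.0, 0.1]
opening: 0.585
```

```bash
cat > st.py <<'E'
from h import *
s=ctrl.get_state(); y=R.from_quat(s['tcp_rot']).as_matrix()[:,1]
print('yaw',np.degrees(np.arctan2(y[1],y[0])).round(2),'T',s['wrist_torque'].round(3),'F',s['contact_force'].round(1),'p',s['eef_pos'].round(4),'j6',s['qpos'][5].round(3),'open',(s['opening']*85.4).round(1),'t',s['time'])
E
python3 st.py
```

```text
Traceback (most recent call last):
  File "st.py", line 3, in <module>
    print('yaw',np.degrees(np.arctan2(y[1],y[0])).round(2),'T',s['wrist_torque'].round(3),'F',s['contact_force'].round(1),'p',s['eef_pos'].round(4),'j6',s['qpos'][5].round(3),'open',(s['opening']*85.4).round(1),'t',s['time'])
                                                                                                                                                                                      ^^^^^^^^^^^^^^^^^^^^^^^^^
AttributeError: 'float' object has no attribute 'round'
```

```bash
sed -i "s/(s\['opening'\]\*85.4).round(1)/round(s['opening']*85.4,1)/" st.py; python3 st.py
```

```text
yaw 148.89 T [ 0.07  -0.023 -0.009] F [0.2 0.  0.1] p [ 0.5029 -0.025   0.2126] j6 -2.839 open 50.0 t 20.275
```

send_rows:
  translation:
    - [0, 0, 0]
    - [-0.04, 0.03, 0]
    - [0, 0, 0.3]
    - [0, 0, 0.5]
    - [0, 0, 0.5]
  rotation:
    - [0, 0, 0.8]
    - [0, 0, 0.5]
    - [0, 0, 0]
    - [0, 0, 0]
    - [0, 0, 0]
  grip: [50, 50, 50, 50, 50]

```text
time: 20.9
eef_pos: [0.5026, -0.0226, 0.1722]
tcp_rot: [-0.442, 0.897, -0.004, -0.004]
contact_force: [0.4, 1.1, -0.0]
opening: 0.585
```

```bash
python3 st.py
```

```text
yaw 142.46 T [0.02  0.012 0.029] F [ 0.4  1.1 -0. ] p [ 0.5026 -0.0226  0.1722] j6 -2.722 open 49.9 t 20.9
```

send_rows:
  translation:
    - [0.29, -0.15, 0]
    - [0, 0, 0.4]
    - [0, 0, 0.5]
    - [0, 0, 0.5]
    - [0, 0, 0]
  rotation:
    - [0, 0, 0]
    - [0, 0, 0]
    - [0, 0, 0]
    - [0, 0, 0]
    - [0, 0, 0]
  grip: [50, 50, 50, 50, 50]

```text
time: 21.52
eef_pos: [0.5, -0.032, 0.1299]
tcp_rot: [-0.442, 0.897, -0.003, -0.005]
contact_force: [0.4, -0.3, 0.1]
opening: 0.587
```

```bash
python3 st.py; python3 - <<'E'
from h import *
s=snap('side');a=cv2.resize(s['image'][170:290,220:350],(650,600),interpolation=cv2.INTER_CUBIC); cv2.imwrite('pics/k1.png',a)
E
```

```text
yaw 142.47 T [0.009 0.008 0.012] F [ 0.4 -0.3  0.1] p [ 0.5    -0.032   0.1299] j6 -2.742 open 50.1 t 21.525
```

View pics/k1.png

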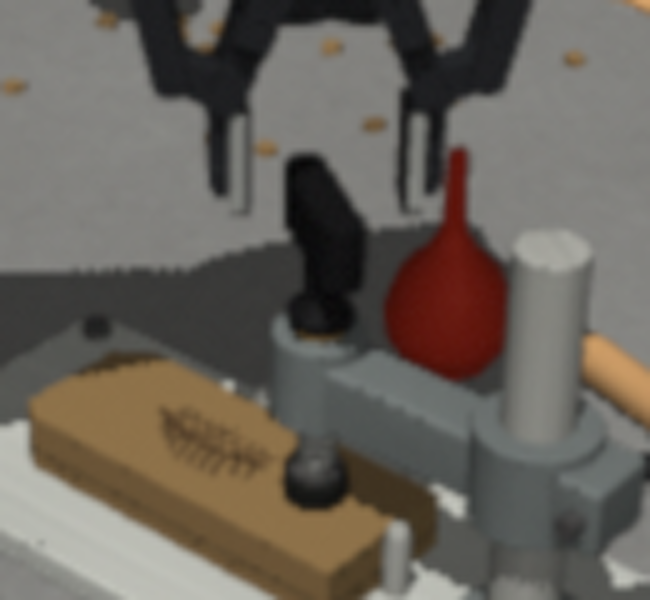

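The view shows the tips at row 210 straddling the knob bar (rows 155–290) on both sides; I'm going 8 mm lower and closing.

send_rows:
  translation:
    - [0, 0, 0.27]
    - [0, 0, 0]
    - [0, 0, 0]
    - [0, 0, 0]
    - [0, 0, 0]
  rotation:
    - [0, 0, 0]
    - [0, 0, 0]
    - [0, 0, 0]
    - [0, 0, 0]
    - [0, 0, 0]
  grip: [50, 42, 34, 26, 20]
  squeeze: 80

```text
time: 22.2
eef_pos: [0.5005, -0.0316, 0.124]
tcp_rot: [-0.442, 0.897, -0.003, -0.004]
contact_force: [-2.9, 4.5, 2.6]
opening: 0.236
```

send_rows:
  translation:
    - [0, 0, 0]
    - [0, 0, 0]
    - [0, 0, 0]
    - [0, 0, 0]
    - [0, 0, 0]
  rotation:
    - [0, 0, 0]
    - [0, 0, 0]
    - [0, 0, 0]
    - [0, 0, 0]
    - [0, 0, 0]
  grip: [16, 12, 8, 8, 8]

```text
time: 22.82
eef_pos: [0.5006, -0.0315, 0.1242]
tcp_rot: [-0.442, 0.897, -0.003, -0.004]
contact_force: [-3.5, 4.0, 3.3]
opening: 0.161
```

```bash
python3 st.py
```

```text
yaw 142.44 T [ 0.749  0.694 -0.031] F [-3.5  4.   3.3] p [ 0.5006 -0.0315  0.1242] j6 -2.741 open 13.8 t 22.825
```

Gripped. I'm turning clockwise in 25° steps with the torque read after each.

send_rows:
  translation:
    - [0, 0, 0.002]
    - [0, 0, 0.002]
    - [0, 0, 0.002]
    - [0, 0, 0.002]
    - [0, 0, 0.002]
  rotation:
    - [0, 0, 1]
    - [0, 0, 1]
    - [0, 0, 1]
    - [0, 0, 1]
    - [0, 0, 1]
  grip: [8, 8, 8, 8, 8]

```text
time: 23.45
eef_pos: [0.501, -0.0319, 0.124]
tcp_rot: [-0.236, 0.972, -0.004, -0.003]
contact_force: [-1.6, 2.2, 2.4]
opening: 0.162
```

```bash
python3 st.py
```

```text
yaw 117.29 T [0.635 0.521 0.022] F [-1.6  2.2  2.4] p [ 0.501  -0.0319  0.124 ] j6 -2.302 open 13.9 t 23.45
```

send_rows:
  translation:
    - [0, 0, 0.002]
    - [0, 0, 0.002]
    - [0, 0, 0.002]
    - [0, 0, 0.002]
    - [0, 0, 0.002]
  rotation:
    - [0, 0, 1]
    - [0, 0, 1]
    - [0, 0, 1]
    - [0, 0, 1]
    - [0, 0, 1]
  grip: [8, 8, 8, 8, 8]

```text
time: 24.08
eef_pos: [0.5011, -0.0323, 0.1237]
tcp_rot: [-0.02, 1.0, -0.005, -0.002]
contact_force: [-1.6, 1.2, 3.0]
opening: 0.166
```

```bash
python3 st.py
```

```text
yaw 92.3 T [0.516 0.494 0.044] F [-1.6  1.2  3. ] p [ 0.5011 -0.0323  0.1237] j6 -1.866 open 14.2 t 24.075
```

send_rows:
  translation:
    - [0, 0, 0.002]
    - [0, 0, 0.002]
    - [0, 0, 0.002]
    - [0, 0, 0.002]
    - [0, 0, 0.002]
  rotation:
    - [0, 0, 1]
    - [0, 0, 1]
    - [0, 0, 1]
    - [0, 0, 1]
    - [0, 0, 1]
  grip: [8, 8, 8, 8, 8]

```text
time: 24.7
eef_pos: [0.5011, -0.0329, 0.1234]
tcp_rot: [0.197, 0.98, -0.006, -0.001]
contact_force: [-2.4, -1.3, 2.8]
opening: 0.162
```

```bash
python3 st.py
```

```text
yaw 67.3 T [0.323 0.549 0.023] F [-2.4 -1.3  2.8] p [ 0.5011 -0.0329  0.1234] j6 -1.43 open 13.9 t 24.7
```

send_rows:
  translation:
    - [0, 0, 0.002]
    - [0, 0, 0.002]
    - [0, 0, 0.002]
  rotation:
    - [0, 0, 1]
    - [0, 0, 1]
    - [0, 0, 1]
  grip: [8, 8, 8]

```text
time: 25.08
eef_pos: [0.5009, -0.0332, 0.1232]
tcp_rot: [0.323, 0.946, -0.006, -0.0]
contact_force: [-3.8, -2.0, 2.5]
opening: 0.165
```

```bash
python3 st.py
```

```text
yaw 52.3 T [0.278 0.643 0.052] F [-3.8 -2.   2.5] p [ 0.5009 -0.0332  0.1232] j6 -1.168 open 14.1 t 25.075
```

send_rows:
  translation:
    - [0, 0, 0.002]
    - [0, 0, 0.002]
    - [0, 0, 0.002]
  rotation:
    - [0, 0, 1]
    - [0, 0, 1]
    - [0, 0, 1]
  grip: [8, 8, 8]

```text
time: 25.45
eef_pos: [0.5007, -0.0334, 0.1231]
tcp_rot: [0.444, 0.896, -0.006, 0.001]
contact_force: [-4.3, -2.4, 3.1]
opening: 0.159
```

```bash
python3 st.py
```

```text
yaw 37.31 T [0.199 0.673 0.016] F [-4.3 -2.4  3.1] p [ 0.5007 -0.0334  0.1231] j6 -0.906 open 13.6 t 25.45
```

send_rows:
  translation:
    - [0, 0, 0.002]
    - [0, 0, 0.002]
    - [0, 0, 0.002]
  rotation:
    - [0, 0, 1]
    - [0, 0, 1]
    - [0, 0, 1]
  grip: [8, 8, 8]

```text
time: 25.82
eef_pos: [0.5004, -0.0336, 0.1229]
tcp_rot: [0.557, 0.831, -0.007, 0.001]
contact_force: [-5.5, -3.2, 4.0]
opening: 0.163
```

```bash
python3 st.py
```

```text
yaw 22.32 T [ 0.094  0.807 -0.008] F [-5.5 -3.2  4. ] p [ 0.5004 -0.0336  0.1229] j6 -0.644 open 13.9 t 25.825
```

send_rows:
  translation:
    - [0, -0.03, 0.002]
    - [0, 0, 0.002]
    - [0, 0, 0.002]
  rotation:
    - [0, 0, 1]
    - [0, 0, 1]
    - [0, 0, 1]
  grip: [8, 8, 8]

```text
time: 26.2
eef_pos: [0.5001, -0.0337, 0.1227]
tcp_rot: [0.661, 0.751, -0.006, 0.002]
contact_force: [-4.0, -2.0, 3.7]
opening: 0.163
```

```bash
python3 st.py
```

```text
yaw 7.31 T [0.252 0.579 0.122] F [-4.  -2.   3.7] p [ 0.5001 -0.0337  0.1227] j6 -0.384 open 14.0 t 26.2
```

send_rows:
  translation:
    - [0, 0, 0.002]
    - [0, 0, 0.002]
    - [0, 0, 0.002]
  rotation:
    - [0, 0, 1]
    - [0, 0, 1]
    - [0, 0, 1]
  grip: [8, 8, 8]

```text
time: 26.58
eef_pos: [0.4997, -0.0337, 0.1226]
tcp_rot: [0.753, 0.658, -0.006, 0.003]
contact_force: [-5.5, -2.9, 4.2]
opening: 0.164
```

```bash
python3 st.py
```

```text
yaw -7.67 T [0.256 0.725 0.146] F [-5.5 -2.9  4.2] p [ 0.4997 -0.0337  0.1226] j6 -0.122 open 14.0 t 26.575
```

send_rows:
  translation:
    - [0, 0, 0.002]
    - [0, 0, 0.002]
    - [0, 0, 0.002]
  rotation:
    - [0, 0, 1]
    - [0, 0, 1]
    - [0, 0, 1]
  grip: [8, 8, 8]

```text
time: 26.95
eef_pos: [0.4994, -0.0336, 0.1225]
tcp_rot: [0.832, 0.554, -0.006, 0.003]
contact_force: [-6.8, -2.1, 5.4]
opening: 0.163
```

```bash
python3 st.py
```

```text
yaw -22.66 T [0.237 0.852 0.181] F [-6.8 -2.1  5.4] p [ 0.4994 -0.0336  0.1225] j6 0.139 open 13.9 t 26.95
```

send_rows:
  translation:
    - [0, 0, 0.002]
    - [0, 0, 0.002]
  rotation:
    - [0, 0, 1]
    - [0, 0, 1]
  grip: [8, 8]

```text
time: 27.2
eef_pos: [0.4992, -0.0335, 0.1224]
tcp_rot: [0.877, 0.48, -0.006, 0.004]
contact_force: [-7.6, -1.5, 6.0]
opening: 0.162
```

```bash
python3 st.py
```

```text
yaw -32.65 T [0.242 0.964 0.214] F [-7.6 -1.5  6. ] p [ 0.4992 -0.0335  0.1224] j6 0.314 open 13.9 t 27.2
```

send_rows:
  translation:
    - [0, 0, 0.002]
    - [0, 0, 0.002]
  rotation:
    - [0, 0, 1]
    - [0, 0, 1]
  grip: [8, 8]

```text
time: 27.45
eef_pos: [0.499, -0.0334, 0.1223]
tcp_rot: [0.916, 0.402, -0.006, 0.004]
contact_force: [-8.6, -1.0, 7.0]
opening: 0.164
```

```bash
python3 st.py
```

```text
yaw -42.63 T [0.374 1.085 0.171] F [-8.6 -1.   7. ] p [ 0.499  -0.0334  0.1223] j6 0.488 open 14.0 t 27.45
```

```bash
sed -i "\$a print('eff6',s['joint_efforts'][[0,3,4,5]].round(4),'dq6',s['dq'][5].round(3))" st.py; python3 st.py; python3 -c "
from h import *
for i in range(3): eyes.read_camera('top')
"; python3 st.py
```

```text
yaw -42.63 T [0.374 1.085 0.171] F [-8.6 -1.   7. ] p [ 0.499  -0.0334  0.1223] j6 0.488 open 14.0 t 27.45
eff6 [ 0.6272  0.256  -1.6645 -0.1467] dq6 0.69
yaw -42.53 T [0.243 0.97  0.043] F [-8.4 -1.9  6.2] p [ 0.499  -0.0334  0.1223] j6 0.486 open 13.7 t 27.6
eff6 [ 0.9053  0.2255 -1.6229  0.0823] dq6 -0.006
```

send_rows:
  translation:
    - [0, 0, 0]
    - [0, 0, 0]
  rotation:
    - [0, 0, 1]
    - [0, 0, 1]
  grip: [8, 8]

```text
time: 27.85
eef_pos: [0.4989, -0.0332, 0.1222]
tcp_rot: [0.947, 0.32, -0.005, 0.004]
contact_force: [-8.1, -0.5, 6.8]
opening: 0.164
```

```bash
python3 st.py
```

```text
yaw -52.63 T [0.368 1.105 0.208] F [-8.1 -0.5  6.8] p [ 0.4989 -0.0332  0.1222] j6 0.663 open 14.0 t 27.85
eff6 [ 0.3717  0.1929 -1.7163 -0.1392] dq6 0.694
```

send_rows:
  translation:
    - [0, 0, 0.002]
  rotation:
    - [0, 0, 1]
  grip: [8]

```text
time: 27.98
eef_pos: [0.4988, -0.0332, 0.1222]
tcp_rot: [0.96, 0.279, -0.005, 0.004]
contact_force: [-8.9, 0.0, 7.7]
opening: 0.164
```

```bash
python3 st.py
```

```text
yaw -57.63 T [0.479 1.084 0.186] F [-8.9  0.   7.7] p [ 0.4988 -0.0332  0.1222] j6 0.75 open 14.0 t 27.975
eff6 [ 0.2003  0.1585 -1.7946 -0.1319] dq6 0.691
```

send_rows:
  translation:
    - [0, 0, 0.002]
  rotation:
    - [0, 0, 1]
  grip: [8]

```text
time: 28.1
eef_pos: [0.4987, -0.033, 0.1221]
tcp_rot: [0.972, 0.237, -0.005, 0.004]
contact_force: [-8.6, 0.1, 7.2]
opening: 0.162
```

```bash
python3 st.py
```

```text
yaw -62.63 T [0.467 1.114 0.231] F [-8.6  0.1  7.2] p [ 0.4987 -0.033   0.1221] j6 0.837 open 13.9 t 28.1
eff6 [ 0.0283  0.1161 -1.8513 -0.1277] dq6 0.689
```

Moving-torque rises, but side load (≈9 N, tool about 1.4 mm off the screw axis, which the TCP's wander puts near (0.4998,-0.0324)) muddies the reading. I'll open, re-centre the tool and grip again for a clean torque curve.

send_rows:
  translation:
    - [0, 0, 0]
    - [0, 0, 0]
    - [0, 0, 0]
    - [0, 0, 0]
  rotation:
    - [0, 0, 0]
    - [0, 0, 0]
    - [0, 0, 0]
    - [0, 0, 0]
  grip: [22, 30, 38, 38]

```text
time: 28.6
eef_pos: [0.5007, -0.033, 0.1216]
tcp_rot: [0.971, 0.237, -0.002, 0.005]
contact_force: [-0.4, 0.3, -0.4]
opening: 0.443
```

```bash
python3 st.py; python3 - <<'E'
from h import *
s=ctrl.get_state(); q=R.from_quat(s['tcp_rot']); M=q.as_matrix(); d=np.array([.4998,-.0324,.1225])-s['eef_pos']
th=np.arctan2(M[1,1],M[0,1]); y=np.array([np.cos(th),np.sin(th),0]); z=np.array([0,0,-1.]); D=R.from_matrix(np.c_[np.cross(y,z),y,z])
print('shift',(M.T@d/.03).round(3),'rot',(np.degrees((q.inv()*D).as_rotvec())/5).round(3))
E
```

```text
yaw -62.53 T [-0.017  0.022 -0.02 ] F [-0.4  0.3 -0.4] p [ 0.5007 -0.033   0.1216] j6 0.835 open 37.9 t 28.6
eff6 [-0.0068 -0.0225 -0.0038 -0.001 ] dq6 0.0
shift [-0.016 -0.031 -0.031] rot [ 0.098  0.081 -0.   ]
```

send_rows:
  translation:
    - [-0.015, -0.03, -0.03]
    - [0, 0, 0]
    - [0, 0, 0]
    - [0, 0, 0]
    - [0, 0, 0]
  rotation:
    - [0.1, 0.08, 0]
    - [0, 0, 0]
    - [0, 0, 0]
    - [0, 0, 0]
    - [0, 0, 0]
  grip: [38, 30, 22, 14, 8]

```text
time: 29.22
eef_pos: [0.4997, -0.0323, 0.1228]
tcp_rot: [0.971, 0.238, -0.0, -0.0]
contact_force: [-1.5, 0.7, 1.6]
opening: 0.161
```

send_rows:
  translation:
    - [0, 0, 0]
    - [0, 0, 0]
    - [0, 0, 0]
  rotation:
    - [0, 0, 0]
    - [0, 0, 0]
    - [0, 0, 0]
  grip: [8, 8, 8]

```text
time: 29.6
eef_pos: [0.4997, -0.0323, 0.1228]
tcp_rot: [0.971, 0.237, -0.0, -0.0]
contact_force: [-2.9, 0.1, 4.4]
opening: 0.163
```

```bash
python3 st.py
```

```text
yaw -62.53 T [0.048 0.417 0.121] F [-2.9  0.1  4.4] p [ 0.4997 -0.0323  0.1228] j6 0.824 open 13.9 t 29.6
eff6 [-0.3385  0.0775 -0.5941  0.1219] dq6 0.001
```

Centred and vertical now. I'll back off 100° and then make a clean forward pass.

send_rows:
  translation:
    - [0, 0, -0.002]
    - [0, 0, -0.002]
    - [0, 0, -0.002]
    - [0, 0, -0.002]
    - [0, 0, -0.002]
  rotation:
    - [0, 0, -1]
    - [0, 0, -1]
    - [0, 0, -1]
    - [0, 0, -1]
    - [0, 0, -1]
  grip: [8, 8, 8, 8, 8]

```text
time: 30.22
eef_pos: [0.4998, -0.0324, 0.123]
tcp_rot: [0.897, 0.443, 0.0, -0.0]
contact_force: [-1.4, -0.3, 3.4]
opening: 0.162
```

```bash
python3 st.py
```

```text
yaw -37.46 T [ 0.035  0.347 -0.171] F [-1.4 -0.3  3.4] p [ 0.4998 -0.0324  0.123 ] j6 0.386 open 13.8 t 30.225
eff6 [ 0.1995 -0.0235 -0.4783  0.1979] dq6 -0.694
```

send_rows:
  translation:
    - [0, 0, -0.002]
    - [0, 0, -0.002]
    - [0, 0, -0.002]
    - [0, 0, -0.002]
    - [0, 0, -0.002]
  rotation:
    - [0, 0, -1]
    - [0, 0, -1]
    - [0, 0, -1]
    - [0, 0, -1]
    - [0, 0, -1]
  grip: [8, 8, 8, 8, 8]

```text
time: 30.85
eef_pos: [0.4999, -0.0325, 0.1232]
tcp_rot: [0.78, 0.626, 0.0, -0.0]
contact_force: [-1.8, 0.1, 3.7]
opening: 0.166
```

```bash
python3 st.py
```

```text
yaw -12.45 T [ 0.065  0.187 -0.104] F [-1.8  0.1  3.7] p [ 0.4999 -0.0325  0.1232] j6 -0.051 open 14.2 t 30.85
eff6 [ 0.1911 -0.0043 -0.3402  0.2404] dq6 -0.692
```

send_rows:
  translation:
    - [0, 0, -0.002]
    - [0, 0, -0.002]
    - [0, 0, -0.002]
    - [0, 0, -0.002]
    - [0, 0, -0.002]
  rotation:
    - [0, 0, -1]
    - [0, 0, -1]
    - [0, 0, -1]
    - [0, 0, -1]
    - [0, 0, -1]
  grip: [8, 8, 8, 8, 8]

```text
time: 31.48
eef_pos: [0.5, -0.0324, 0.1234]
tcp_rot: [0.625, 0.78, 0.0, 0.0]
contact_force: [-0.5, -0.9, 2.1]
opening: 0.158
```

```bash
python3 st.py
```

```text
yaw 12.57 T [ 0.045  0.13  -0.13 ] F [-0.5 -0.9  2.1] p [ 0.5    -0.0324  0.1234] j6 -0.487 open 13.5 t 31.475
eff6 [ 0.0807 -0.0118 -0.1994  0.2903] dq6 -0.69
```

send_rows:
  translation:
    - [0, 0, -0.002]
    - [0, 0, -0.002]
    - [0, 0, -0.002]
    - [0, 0, -0.002]
    - [0, 0, -0.002]
  rotation:
    - [0, 0, -1]
    - [0, 0, -1]
    - [0, 0, -1]
    - [0, 0, -1]
    - [0, 0, -1]
  grip: [8, 8, 8, 8, 8]

```text
time: 32.1
eef_pos: [0.5001, -0.0324, 0.1237]
tcp_rot: [0.442, 0.897, 0.0, 0.0]
contact_force: [0.4, -0.3, 1.8]
opening: 0.16
```

```bash
python3 st.py
```

```text
yaw 37.57 T [ 0.04   0.092 -0.074] F [ 0.4 -0.3  1.8] p [ 0.5001 -0.0324  0.1237] j6 -0.924 open 13.6 t 32.1
eff6 [-0.0756 -0.0557 -0.0996  0.3097] dq6 -0.69
```

eff6 turns out to be a clean torque signal. I'm going a further 20° back for the free level, then forward with a reading every 10–15°.

send_rows:
  translation:
    - [0, 0, -0.002]
    - [0, 0, -0.002]
    - [0, 0, -0.002]
    - [0, 0, -0.002]
  rotation:
    - [0, 0, -1]
    - [0, 0, -1]
    - [0, 0, -1]
    - [0, 0, -1]
  grip: [8, 8, 8, 8]

```text
time: 32.6
eef_pos: [0.5002, -0.0323, 0.1239]
tcp_rot: [0.279, 0.96, 0.0, 0.001]
contact_force: [0.6, 0.5, 2.1]
opening: 0.16
```

```bash
python3 st.py
```

```text
yaw 57.57 T [ 0.067  0.07  -0.051] F [0.6 0.5 2.1] p [ 0.5002 -0.0323  0.1239] j6 -1.273 open 13.7 t 32.6
eff6 [-0.2216 -0.1118 -0.0485  0.3097] dq6 -0.693
```

send_rows:
  translation:
    - [0, 0, 0.002]
    - [0, 0, 0.002]
    - [0, 0, 0.002]
    - [0, 0, 0.002]
  rotation:
    - [0, 0, 1]
    - [0, 0, 1]
    - [0, 0, 1]
    - [0, 0, 1]
  grip: [8, 8, 8, 8]

```text
time: 33.1
eef_pos: [0.5001, -0.0324, 0.1237]
tcp_rot: [0.444, 0.896, 0.0, 0.0]
contact_force: [0.2, 0.2, 2.5]
opening: 0.162
```

```bash
python3 st.py
```

```text
yaw 37.28 T [0.027 0.16  0.039] F [0.2 0.2 2.5] p [ 0.5001 -0.0324  0.1237] j6 -0.918 open 13.8 t 33.1
eff6 [-0.1526 -0.0037 -0.1062 -0.3151] dq6 0.69
```

send_rows:
  translation:
    - [0, 0, 0.002]
    - [0, 0, 0.002]
  rotation:
    - [0, 0, 1]
    - [0, 0, 1]
  grip: [8, 8]

```text
time: 33.35
eef_pos: [0.5001, -0.0324, 0.1235]
tcp_rot: [0.52, 0.854, 0.0, 0.0]
contact_force: [0.8, 0.2, 3.0]
opening: 0.165
```

```bash
python3 st.py
```

```text
yaw 27.28 T [0.046 0.11  0.065] F [0.8 0.2 3. ] p [ 0.5001 -0.0324  0.1235] j6 -0.744 open 14.1 t 33.35
eff6 [-0.0979  0.0179 -0.1398 -0.3153] dq6 0.69
```

send_rows:
  translation:
    - [0, 0, 0.002]
    - [0, 0, 0.002]
  rotation:
    - [0, 0, 1]
    - [0, 0, 1]
  grip: [8, 8]

```text
time: 33.6
eef_pos: [0.5001, -0.0324, 0.1235]
tcp_rot: [0.593, 0.805, 0.0, 0.0]
contact_force: [0.1, 0.4, 3.0]
opening: 0.162
```

```bash
python3 st.py
```

```text
yaw 17.28 T [0.016 0.119 0.068] F [0.1 0.4 3. ] p [ 0.5001 -0.0324  0.1235] j6 -0.569 open 13.8 t 33.6
eff6 [-0.079   0.0397 -0.188  -0.3023] dq6 0.691
```

send_rows:
  translation:
    - [0, 0, 0.002]
    - [0, 0, 0.002]
    - [0, 0, 0.002]
  rotation:
    - [0, 0, 1]
    - [0, 0, 1]
    - [0, 0, 1]
  grip: [8, 8, 8]

```text
time: 33.98
eef_pos: [0.5, -0.0325, 0.1233]
tcp_rot: [0.693, 0.721, 0.0, 0.0]
contact_force: [-1.3, 0.7, 2.2]
opening: 0.164
```

```bash
python3 st.py
```

```text
yaw 2.29 T [0.038 0.179 0.077] F [-1.3  0.7  2.2] p [ 0.5    -0.0325  0.1233] j6 -0.308 open 14.0 t 33.975
eff6 [-0.0959  0.0729 -0.2691 -0.2647] dq6 0.69
```

send_rows:
  translation:
    - [0, 0, 0.002]
    - [0, 0, 0.002]
    - [0, 0, 0.002]
  rotation:
    - [0, 0, 1]
    - [0, 0, 1]
    - [0, 0, 1]
  grip: [8, 8, 8]

```text
time: 34.35
eef_pos: [0.4999, -0.0324, 0.1232]
tcp_rot: [0.781, 0.625, 0.0, 0.0]
contact_force: [-1.6, 0.5, 3.6]
opening: 0.162
```

```bash
python3 st.py
```

```text
yaw -12.7 T [0.005 0.201 0.113] F [-1.6  0.5  3.6] p [ 0.4999 -0.0324  0.1232] j6 -0.046 open 13.8 t 34.35
eff6 [-0.1435  0.0958 -0.3521 -0.2273] dq6 0.691
```

A clean kink: eff6 holds at -0.315 while free and then climbs 0.0025 N m per degree, which puts first touch at yaw ≈22.4°. A quarter turn further is about yaw -68 to -73, so I'm going on to there.

send_rows:
  translation:
    - [0, 0, 0.002]
    - [0, 0, 0.002]
    - [0, 0, 0.002]
    - [0, 0, 0.002]
    - [0, 0, 0.002]
  rotation:
    - [0, 0, 1]
    - [0, 0, 1]
    - [0, 0, 1]
    - [0, 0, 1]
    - [0, 0, 1]
  grip: [8, 8, 8, 8, 8]

```text
time: 34.98
eef_pos: [0.4998, -0.0324, 0.123]
tcp_rot: [0.898, 0.441, -0.0, -0.0]
contact_force: [-2.0, 0.0, 4.6]
opening: 0.159
```

```bash
python3 st.py
```

```text
yaw -37.68 T [0.085 0.356 0.239] F [-2.   0.   4.6] p [ 0.4998 -0.0324  0.123 ] j6 0.39 open 13.6 t 34.975
eff6 [-0.2946  0.1083 -0.4858 -0.165 ] dq6 0.691
```

send_rows:
  translation:
    - [0, 0, 0.002]
    - [0, 0, 0.002]
    - [0, 0, 0.002]
    - [0, 0, 0.002]
  rotation:
    - [0, 0, 1]
    - [0, 0, 1]
    - [0, 0, 1]
    - [0, 0, 1]
  grip: [8, 8, 8, 8]

```text
time: 35.48
eef_pos: [0.4997, -0.0323, 0.1228]
tcp_rot: [0.96, 0.278, -0.0, -0.0]
contact_force: [-3.0, 0.5, 4.6]
opening: 0.163
```

```bash
python3 st.py
```

```text
yaw -57.66 T [0.144 0.392 0.291] F [-3.   0.5  4.6] p [ 0.4997 -0.0323  0.1228] j6 0.739 open 13.9 t 35.475
eff6 [-0.4701  0.0954 -0.5804 -0.1151] dq6 0.693
```

send_rows:
  translation:
    - [0, 0, 0.002]
    - [0, 0, 0.002]
    - [0, 0, 0.002]
    - [0, 0, 0]
  rotation:
    - [0, 0, 1]
    - [0, 0, 1]
    - [0, 0, 1]
    - [0, 0, 0]
  grip: [8, 8, 8, 8]

```text
time: 35.98
eef_pos: [0.4997, -0.0323, 0.1227]
tcp_rot: [0.988, 0.152, -0.0, -0.0]
contact_force: [-2.5, 0.5, 5.8]
opening: 0.161
```

```bash
python3 st.py
```

```text
yaw -72.49 T [0.138 0.462 0.065] F [-2.5  0.5  5.8] p [ 0.4997 -0.0323  0.1227] j6 0.997 open 13.7 t 35.975
eff6 [-0.3812  0.0213 -0.6952  0.1935] dq6 -0.018
```

send_rows:
  translation:
    - [0, 0, 0]
    - [0, 0, 0]
    - [0, 0, 0]
    - [0, 0, 0]
    - [0, 0, 0]
  rotation:
    - [0, 0, 0]
    - [0, 0, 0]
    - [0, 0, 0]
    - [0, 0, 0]
    - [0, 0, 0]
  grip: [20, 28, 36, 44, 50]

```text
time: 36.6
eef_pos: [0.4997, -0.0323, 0.1223]
tcp_rot: [0.988, 0.152, -0.0, -0.0]
contact_force: [0.3, 0.7, 0.1]
opening: 0.585
```

send_rows:
  translation:
    - [0, 0, -0.2]
    - [0, 0, -0.6]
    - [0, 0, -0.8]
    - [0, 0, -0.8]
    - [0, 0, -0.8]
  rotation:
    - [0, 0, 0]
    - [0, 0, 0]
    - [0, 0, 0]
    - [0, 0, 0]
    - [0, 0, 0]
  grip: [50, 50, 50, 50, 50]

```text
time: 37.22
eef_pos: [0.5001, -0.0324, 0.2209]
tcp_rot: [0.988, 0.152, 0.001, 0.0]
contact_force: [-0.8, 0.5, -0.5]
opening: 0.588
```

```bash
python3 st.py
```

```text
yaw -72.54 T [-0.046  0.024  0.019] F [-0.8  0.5 -0.5] p [ 0.5001 -0.0324  0.2209] j6 0.998 open 50.2 t 37.225
eff6 [ 0.052   0.0007 -0.1768 -0.    ] dq6 -0.0
```

send_rows:
  translation:
    - [0, -1, 0]
    - [0, -1, 0]
    - [0, -1, 0]
    - [0, -1, 0]
    - [0, -1, 0]
  rotation:
    - [0, 0, 0]
    - [0, 0, 0]
    - [0, 0, 0]
    - [0, 0, 0]
    - [0, 0, 0]
  grip: [50, 50, 50, 50, 50]

```text
time: 37.85
eef_pos: [0.4548, 0.1116, 0.2202]
tcp_rot: [0.988, 0.152, 0.001, -0.0]
contact_force: [0.4, 0.6, -0.1]
opening: 0.586
```

send_rows:
  translation:
    - [0, -0.5, 0]
    - [0, 0, 0]
    - [0, 0, 0]
  rotation:
    - [0, 0, 0]
    - [0, 0, 0]
    - [0, 0, 0]
  grip: [50, 50, 50]

```text
time: 38.22
eef_pos: [0.4506, 0.1245, 0.2188]
tcp_rot: [0.988, 0.152, 0.0, 0.0]
contact_force: [-0.0, 0.5, 0.5]
opening: 0.588
```

```bash
python3 -c "
from m import *
meas('z1.png')
a=cv2.imread('pics/top0.png').astype(int); b=snap('top')['image'].astype(int)
for n,(u0,u1,v0,v1) in dict(blower=(250,285,150,188),brush=(283,378,145,178),chip=(325,358,278,315),jar=(284,314,290,325)).items(): print(n,abs(a-b)[v0:v1,u0:u1].mean().round(1))
"
```

```text
V pct [ 74.  77.  82. 100.]
knob [[296.1000061035156, 223.1999969482422], [307.79998779296875, 219.6999969482422], [315.6000061035156, 245.60000610351562], [303.8999938964844, 249.10000610351562]] [np.float64(0.0219), np.float64(0.0484)] ang -163.9149375137035 ctr [ 0.49949912 -0.02859142  0.16      ] [np.float64(14.1), np.float64(-0.8)]
slab [[np.float64(-98.2), np.float64(31.7)], [np.float64(23.8), np.float64(30.7)], [np.float64(22.9), np.float64(-30.3)], [np.float64(-98.4), np.float64(-29.1)]] [np.float64(-37.5), np.float64(0.7)] ang -80.8252149092874
blower 12.1
brush 15.2
chip 14.3
jar 11.2
```

View pics/z1.png

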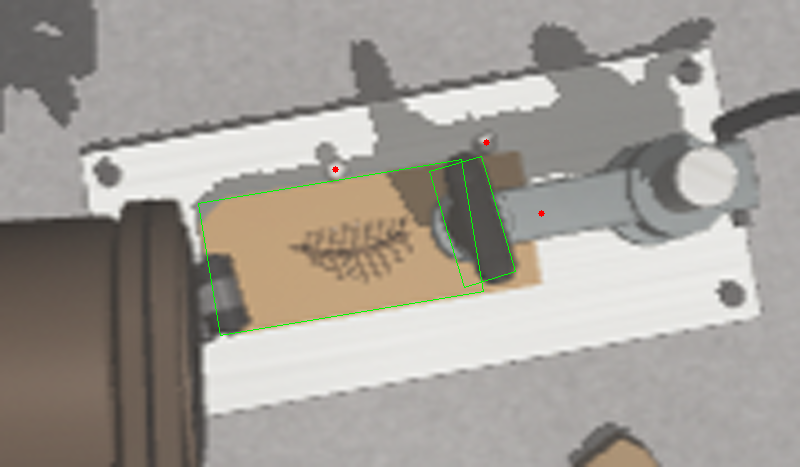

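The slab is unchanged: its free corner is still at (540,283), its left end at -98 mm, and it sits against the pin marks. The measured box is cut short only because the knob now splits the mask. The knob bar, (465,165) to (497,272), lies at the angle where I left it. Handing in.

```bash
python3 -c "
from h import *
print(ticket.sign_off())"
```

```text
the job is handed in; nothing more can be done
None
```

I slid the slab home against the three pins and clamped it about 95° past first touch. I then let go, moved the arm aside and handed the job in at about 38 s. Sign-off gives no verdict.

**Seating:** the last full measurement, just before clamping, put the slab at x = -24.9 mm, y = 0.4 mm in the fixture frame, about 0.6° off square. After clamping, its free corner and left end were in the same place. The last automatic measurement read x = -37.5 mm; I set that aside because the knob was cutting the slab's colour mask short.

**Clamping:** my first pass on the knob gave an unclear torque, because the grip was off-centre. I re-gripped on the screw's axis, backed the knob off and turned it in again. First touch then showed clearly at tool yaw 22.4°, and I stopped at -72.5°.

**Checks that disagreed or are weak:**
- **Torque:** it rose about 0.0025 N m per degree, so roughly 0.29 N m at the end instead of the quoted 0.4. I went by the angle, which should mean about 42 N under the foot; going by torque alone it would be nearer 27 N. Both are inside 24–58 N, but I could not measure the foot force directly.
- **First grip:** my first grip closed above the slab, because the fingertips sat higher than I assumed. Later the tips pressed on the plate at up to 14 N until I eased the tool up.
- **Bystanders:** a before-and-after image comparison showed a small, similar brightness change at all four. I put this down to exposure, and did not measure their positions.

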